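# Feel out the filled pressing weight and slide it onto the sprung plate

### The job

A glued panel lies under the sprung metal plate of the low wooden riser and must be held down while it sets. Of the three identical steel weight tins on the riser only one is still filled: nudge them to feel which one is heavy, then slide that one onto the plate so that it sinks to its stop, and leave the two empty tins on the front of the riser close to where they stood. Do not shift a second tin by more than 60 mm, tip a tin over or disturb the jar, mug and hammer.

Things in the scene. Friction and masses are not known exactly. Their poses are not given: they have to be found in the camera images.
- riser: fixed wooden riser, 420 mm wide (its y), 30 mm high. Its x: front strip -120 to +10 mm carries the tins; behind it a lane, +10 to +132 mm, equally high, with the sprung plate in its middle (y -65 to +65 mm); a fence at the back, front face at +132 mm, 15 mm thick, top 50 mm above the bench. Origin: on the bench; z up, x away from the robot at yaw 0
- well (a point): fixed point of the riser: centre of the plate's top when the plate is up, 30 mm above the bench, at x = +71 mm, y = 0 of the riser
- press_plate (a joint): how far the aluminium plate (120 mm in riser x, 130 mm in y) has sunk, m: 0 up, flush with the wood; 0.008 down at its stop. It starts to sink at about 3 N, is down at 4.5 N: the filled tin takes it down, an empty one does not. Sunk, it leaves a well 8 mm deep; a tin with one edge still on the wood stays tilted
- tin_a: one of three outwardly identical closed square steel tins, 90 x 90 mm, 50 mm tall (too wide to grasp), flat on the riser's front strip, in a row about 130 mm apart. One, not known which, is filled: 0.7 to 1 kg; the other two are empty: 0.12 to 0.18 kg. Contents may shift 1 mm inside. Origin: centre of the underside; z up, x and y along the sides
- tin_b: as tin_a: one of three outwardly identical closed square steel tins, 90 x 90 mm, 50 mm tall (too wide to grasp), flat on the riser's front strip, in a row about 130 mm apart. One, not known which, is filled: 0.7 to 1 kg; the other two are empty: 0.12 to 0.18 kg. Contents may shift 1 mm inside. Origin: centre of the underside; z up, x and y along the sides
- tin_c: as tin_a: one of three outwardly identical closed square steel tins, 90 x 90 mm, 50 mm tall (too wide to grasp), flat on the riser's front strip, in a row about 130 mm apart. One, not known which, is filled: 0.7 to 1 kg; the other two are empty: 0.12 to 0.18 kg. Contents may shift 1 mm inside. Origin: centre of the underside; z up, x and y along the sides
- glue_jar: bystander: closed jar, 68 mm in diameter, 85 mm tall, left of the riser. Origin: centre of the underside
- mug: bystander: white mug, 76 mm in diameter, 85 mm tall, right of the riser. Origin: centre of the underside
- mallet: bystander: hammer about 200 mm long lying on the bench right of the riser. Its x runs along it, head at +x

How it is judged:
By the outcome, as a careful person would: the job done as asked, in the order asked, and still so for the second after the job is handed in, with the robot touching nothing.
It also fails if it takes over 72 s, if anything falls off the work surface, if the arm or the gripper's body presses on something with over 40 N, if the wrist force passes 120 N, or if a joint passes its speed limit or range.

### The arm

A 6-joint arm with a two-finger parallel gripper is mounted at the origin on the work surface. World frame = base frame: x ahead of the robot, y to its left, z up, the work surface at z = 0. Lengths are in m, angles in rad, forces in N, time in s.
With the tool pointing down it reaches from about 0.375 to 0.975 m from the base axis. Payload 3.8 kg.
Tool frame: the origin (TCP) lies between the finger pads; the fingertips stand 14 mm ahead of it and the grasp point (between the pads) lies 5 mm behind it (env.tips_ahead is the distance from the TCP to the fingertips, in m); z points along the fingers, y is the line along which they close (so a half turn about z gives the same grasp; the last joint's range is limited). The gripper opens to 88 mm and grips with 3 to 60 N. Pads are 18 mm wide; open, the fingers measure 123 mm over their backs; the gripper's body (75 mm by 187 mm) begins 45 mm behind the grasp point.
Start: joints at [-1.248, 0.264, 1.604, -0, 1.274, -0.037], TCP at [0.238, -0.632, 0.253] pointing down, gripper open.
Joint ranges: [-2.63, 2.63], [-0.94, 2.18], [0.31, 2.57], [-1.31, 4.45], [0, 2.66], [-2.55, 2.55]. Speed limits (rad/s): [2.57, 2.57, 3.14, 3.14, 3.14, 3.14].

### API

Orientations are given as a rotation vector (axis times angle).
In Python, from plant import env, optics gives the robot as it stands.
- The arm moves only by the tool send_rows, never from a script. Its argument "steps" is a list of rows, each an object of numbers: "dx", "dy", "dz": the shift along the tool's x, y, z in units of 60 mm (1.0 is 60 mm); "wx", "wy", "wz": the turn, a rotation vector about the tool's x, y, z in units of 10 degrees (1.0 is 10 degrees); "grip": the opening, from 0 (shut) to 1 (fully open). In form: [{"dx": .., "dy": .., "dz": .., "wx": .., "wy": .., "wz": .., "grip": ..}, ...]. A call has 1 to 20 rows; each row is the pose to reach, as a shift and turn from the pose commanded when the call began, along the tool's axes at that moment; what a row does not reach only later rows make up. A row lasts 1/8 s, in which the tool goes at most 62.5 mm and 10.7 degrees, less where a joint would pass 70% of its speed; a pose out of reach is approached as far as the arm can. A call with a gripper value outside its range is refused whole. The fingers move at their own pace and stop on an object; "squeeze" is the grip in N (left out, the last holds). Time passes only in rows, so rows that repeat a pose let the fingers close. It gives the time, the measured TCP pose, the force, the opening and the grip force at its end, in the units of the state.
- env.get_state(): the state, without advancing time (a new reading comes with each control period).
- optics.camera(name): name is "scene" or "side" or "wrist"; returns (picture, depth): 400x640x3 uint8, red, green, blue; 400x640 float32, m along the optical axis (not along the pixel's ray), 0 where there is no reading.
- optics.get_calibration(name): a dict with "fx", "fy", "cx", "cy" (pixels), "R" (3x3) and "t" (3): a world point X has camera coordinates R X + t. Camera axes: x right, y down, z forward; pixel columns grow to the right and rows downward; lengths in m; the calibration is good to about 2 mm. The wrist camera is an equidistant fisheye: a pixel r from the principal point sees the ray r / f radians off the axis. A picture is of the moment at which its call begins: read the wrist's pose just before it. get_calibration takes no time and is no camera call; for the wrist camera it gives the pose at the moment of the call.
- env.finish_job(): hands the job in; it is judged then, once.
The state is a dict: "time_s": time; "joint_positions": joint angles; "joint_vel": joint speeds; "tau": joint torques, N m; "tool_pos": TCP position; "ee_rot": TCP orientation; "wrist_force": force on the tool from outside, world axes, zero at the start; "moment": the same for the moment, N m; "grip_width": finger opening in m; "gripper_force": force on a finger pad.
Only numpy, scipy, OpenCV 4.12 (cv2) and the standard library are available. Lean on these libraries where they do the work, as an engineer would, in place of code of your own. Each camera call takes 0.05 s, during which the arm holds its last target. There are 200 camera calls.

## Working session

There is one attempt and no reset: what is moved stays moved. The work goes in short steps, Python scripts to look and compute and a tool call to move; the robot and the scene stay as the last step left them, time stands still between calls to the robot, and variables do not carry over. Pictures are saved under pics/ and viewed, at most 10 in all, crops included, and the job is handed in when it is done.

Besides the shell and the picture viewer there is one more tool, called after "Call:" by a JSON object that holds its "name" and its "arguments", one argument or row to a line. send_rows: Moves the arm, as the interface text tells. Its arguments: {"type":"object","properties":{"steps":{"type":"array","items":{"type":"object","properties":{"dx":{"type":"number"},"dy":{"type":"number"},"dz":{"type":"number"},"wx":{"type":"number"},"wy":{"type":"number"},"wz":{"type":"number"},"grip":{"type":"number"}}}},"squeeze":{"type":"number"}},"required":["steps"]}

```bash
mkdir -p pics; ls; python3 - <<'E'
from plant import env, optics
import cv2,numpy as np
for n in ["scene","side"]:
    p,d=optics.camera(n); cv2.imwrite(f"pics/{n}0.png",p[:,:,::-1]); np.save(f"pics/{n}0.npy",d)
    print(n,optics.get_calibration(n))
print(env.get_state())
E
```

```text
pics
scene {'fx': 395.78011886437764, 'fy': 395.78011886437764, 'cx': 321.09756385599616, 'cy': 201.0552971022523, 'R': array([[-0.69245035,  0.72137948, -0.01114253],
       [ 0.46162601,  0.43113893, -0.77525522],
       [-0.55444923, -0.54196943, -0.63154983]]), 't': array([ 0.39447145, -0.25120463,  1.27786609])}
side {'fx': 377.1127456788058, 'fy': 377.1127456788058, 'cx': 322.30440562743644, 'cy': 198.30588870735355, 'R': array([[ 0.99529581, -0.0963818 ,  0.00983848],
       [-0.06564996, -0.74563048, -0.66311784],
       [ 0.07124836,  0.65935251, -0.74845036]]), 't': array([-0.59637771,  0.07555611,  0.98678251])}
{'time_s': 0.1, 'joint_positions': array([-1.24790035e+00,  2.64665284e-01,  1.60524536e+00, -4.20493689e-05,
        1.27371574e+00, -3.68869693e-02]), 'joint_vel': array([ 0.00186292, -0.00210058, -0.00307286,  0.00158434,  0.00060767,
       -0.00035835]), 'tau': array([-1.79601388e-04, -5.03616858e+01, -3.58072007e+01,  7.30526936e-02,
        2.33037636e-02, -4.86412966e-05]), 'tool_pos': array([ 0.23744371, -0.63119095,  0.25151666]), 'ee_rot': array([-3.08891878e+00, -5.61762472e-01,  5.17445395e-04]), 'wrist_force': array([0.33127274, 0.18322844, 0.16620467]), 'moment': array([ 0.00936099, -0.06278869,  0.02252111]), 'gripper_force': 0.0, 'grip_width': 0.088137379192167}
```

View pics/scene0.png

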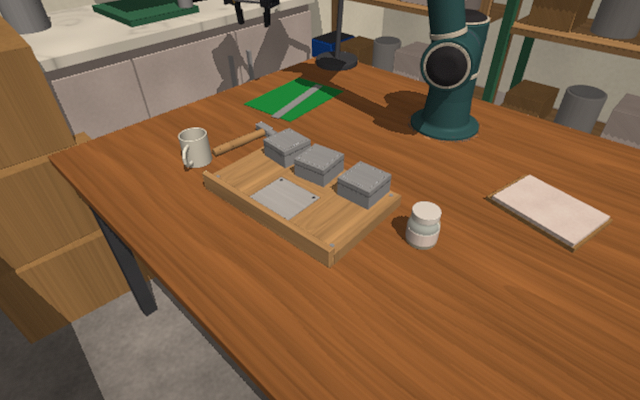

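View pics/side0.png

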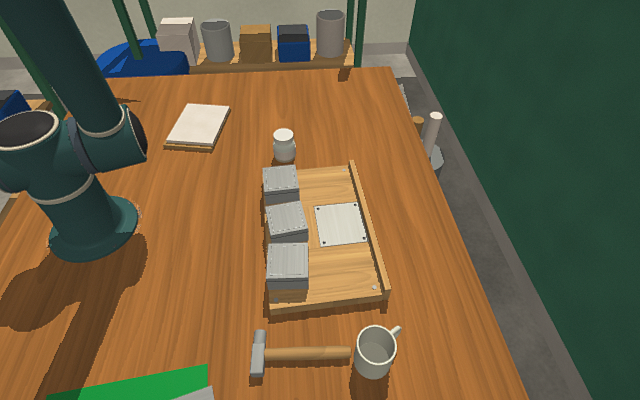

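The scene view shows the tins at (287,147), (319,163), (365,184) and the plate at (285,197). In the side view the tins are at (281,180), (286,220), (288,265), the plate at (341,224), the mug at (375,350), the hammer at (300,353) and the jar at (284,145). Next I measure them from the depth images.

```bash
cat > h.py <<'E'
from plant import env, optics
import cv2,numpy as np
def cloud(n,d):
    c=optics.get_calibration(n); v,u=np.mgrid[:d.shape[0],:d.shape[1]]
    P=np.stack([(u-c['cx'])/c['fx']*d,(v-c['cy'])/c['fy']*d,d],-1)
    W=(P-c['t'])@c['R']; W[d==0]=np.nan
    return W
def blobs(W,lo,hi,box,minpx=60):
    m=(W[...,2]>lo)&(W[...,2]<hi)&(W[...,0]>box[0])&(W[...,0]<box[1])&(W[...,1]>box[2])&(W[...,1]<box[3])
    m=cv2.morphologyEx(m.astype(np.uint8),cv2.MORPH_OPEN,np.ones((2,2)))
    k,L=cv2.connectedComponents(m)
    for i in range(1,k):
        q=W[L==i]
        if len(q)<minpx: continue
        r=cv2.minAreaRect(q[:,:2].astype(np.float32)*1000)
        print(len(q),'c',np.round(r[0],1),'size',np.round(r[1],1),'ang',round(r[2],1),'zmed',round(float(np.median(q[:,2])),4))
E
python3 - <<'E'
from h import *
for n in ["scene","side"]:
    W=cloud(n,np.load(f"pics/{n}0.npy")); B=(.3,1.1,-.5,.5)
    for lo,hi in ((.07,.1),(.042,.056),(.022,.037),(.008,.02)):
        print(n,lo,hi); blobs(W,lo,hi,B)
    uv={'scene':[(287,140),(319,155),(365,176),(285,197),(330,250)],'side':[(281,173),(285,212),(288,253),(341,224),(385,290),(353,163)]}[n]
    for u,v in uv: print((u,v),np.round(W[v,u],3))
E
```

```text
scene 0.07 0.1
291 c [ 633.6 -442.3] size [212.4  72.6] ang 61.4 zmed 0.0739
699 c [ 458.3 -190.2] size [183.4  91.3] ang 0.7 zmed nan
840 c [501.6 -68.3] size [90.  87.4] ang 8.9 zmed nan
1022 c [453.4  46.1] size [194.4  76.6] ang 18.9 zmed nan
559 c [460.  243.7] size [ 55.  147.2] ang 87.2 zmed nan
scene 0.042 0.056
103 c [ 631.3 -394. ] size [126.8  44.6] ang 31.8 zmed 0.0442
132 c [ 526.7 -168.6] size [124.7  43.6] ang 86.1 zmed nan
223 c [479.  -52.7] size [ 82.8 160.2] ang 80.8 zmed 0.0454
1031 c [701.  -56.1] size [ 27.8 413.2] ang 3.2 zmed nan
242 c [471.   87.6] size [ 80.3 160.9] ang 73.5 zmed nan
182 c [489.3 254.4] size [48.9 99. ] ang 69.3 zmed nan
scene 0.022 0.037
86 c [ 452.9 -313.2] size [180.2  33.2] ang 68.9 zmed 0.0235
8137 c [565.3 -63.1] size [296.5 416.6] ang 2.6 zmed nan
110 c [ 645.9 -380.7] size [98.3 38.9] ang 19.9 zmed 0.0255
167 c [508.8 255.3] size [36.6 77.3] ang 54.2 zmed nan
scene 0.008 0.02
238 c [ 538.9 -304.9] size [136.  179.4] ang 82.3 zmed nan
77 c [ 653.2 -369.7] size [73.9 26. ] ang 12.5 zmed 0.0093
708 c [665.4   5.5] size [235.5 494.6] ang
[... 1127 characters left out ...]
g 5.9 zmed nan
86 c [481.8  -4.1] size [69.6 69.9] ang 0.8 zmed 0.0316
91 c [ 456.3 -109.9] size [ 13.6 102.8] ang 9.6 zmed 0.0305
1209 c [ 518.2 -390.6] size [ 85.  195.2] ang 75.9 zmed nan
92 c [ 675.6 -379.1] size [20.4 61. ] ang 55.3 zmed 0.0272
side 0.008 0.02
80 c [ 663.4 -274.5] size [76.4  2.9] ang 2.0 zmed 0.0084
111 c [ 567.4 -279.5] size [108.1   2.8] ang 3.0 zmed 0.0083
68 c [ 559.7 -391.2] size [ 4.5 51. ] ang 86.7 zmed 0.0123
97 c [ 480.9 -385.7] size [ 4.4 67.3] ang 85.8 zmed 0.0119
(281, 173) [0.494 0.077 0.081]
(285, 212) [ 0.501 -0.06   0.081]
(288, 253) [ 0.504 -0.178  0.079]
(341, 224) [ 0.64  -0.068  0.028]
(385, 290) [ 0.71  -0.271  0.047]
(353, 163) [0.701 0.134 0.048]
```

```bash
python3 - <<'E'
from h import *
for n in ["scene","side"]:
    W=cloud(n,np.load(f"pics/{n}0.npy")); Z=W[...,2]
    for nm,lo,hi,B in (("tops",.073,.088,(.42,.6,-.27,.14)),("fence",.046,.054,(.66,.76,-.3,.2)),("wood",.025,.034,(.42,.72,-.3,.2))):
        m=(Z>lo)&(Z<hi)&(W[...,0]>B[0])&(W[...,0]<B[1])&(W[...,1]>B[2])&(W[...,1]<B[3])
        m=cv2.erode(m.astype(np.uint8),np.ones((3,3)))if nm!="fence" else m.astype(np.uint8)
        k,L=cv2.connectedComponents(m)
        for i in range(1,k):
            q=W[L==i]
            if len(q)<100: continue
            r=cv2.minAreaRect(q[:,:2].astype(np.float32)*1000)
            print(n,nm,len(q),np.round(r[0],1),np.round(r[1],1),round(r[2],1),np.round(np.median(q,0)*1000,1),np.round(q.min(0)*1000),np.round(q.max(0)*1000))
            if nm=="fence": print(np.polyfit(q[:,1],q[:,0],1))
E
```

```text
scene tops 517 [ 502.6 -190.8] [88.  87.2] 86.0 [ 505.2 -187.5   78.8] [ 457. -235.   75.] [ 547. -145.   82.]
scene tops 600 [503.3 -69.2] [87.8 86.2] 8.3 [505.7 -66.3  79. ] [ 457. -116.   74.] [553. -22.  83.]
scene tops 788 [492.   66.3] [87.6 87. ] 2.8 [495.   68.9  79.1] [448.  22.  76.] [537. 111.  82.]
scene fence 859 [705.5 -59.2] [ 16.7 419.9] 2.7 [704.7 -17.4  48.4] [ 689. -269.   46.] [723. 150.  52.]
[-0.04732076  0.7033161 ]
scene wood 6414 [570.3 -63.7] [243.  414.7] 2.6 [608.1 -14.3  28.5] [ 440. -272.   25.] [688. 148.  32.]
side tops 728 [491.2  59.3] [83.8 89.4] 3.6 [491.1  56.3  80.6] [449.  13.  75.] [535. 104.  84.]
side tops 957 [502.5 -76.5] [84.3 89.4] 8.5 [502.5 -79.5  80.6] [ 457. -125.   76.] [549. -27.  85.]
side tops 1270 [ 501.  -197.3] [90.7 84.1] 86.3 [ 501.5 -201.1   80.6] [ 457. -244.   75.] [ 546. -151.   84.]
side fence 823 [706.2 -63.4] [ 16.3 420. ] 2.6 [ 707.4 -109.    50.2] [ 690. -273.   46.] [723. 147.  54.]
[-0.04641201  0.70283448]
side wood 7990 [574.  -69.9] [248.3 417.6] 2.5 [ 617.2 -137.7   30.2] [ 459. -283.   25.] [706. 142.  34.]
```

```bash
cat >> h.py <<'E'
from scipy.spatial.transform import Rotation as Ro
O=np.array([.5665,-.0679]); YAW=np.radians(2.7)
E1=np.array([np.cos(YAW),np.sin(YAW)]); E2=np.array([-E1[1],E1[0]])
def r2w(x,y): return O+x*E1+y*E2
def w2r(p): d=np.array(p[:2])-O; return np.array([d@E1,d@E2])
def rows(T):
    "T: (riser x, riser y, z, tool-x yaw deg relative to riser)"
    s=env.get_state(); R=Ro.from_rotvec(s['ee_rot'])
    print('t',s['time_s'],'riser',np.round(w2r(s['tool_pos']),4),'z',round(s['tool_pos'][2],4),'F',np.round(s['wrist_force'],2))
    for x,y,z,a in T:
        d=R.inv().apply(np.r_[r2w(x,y),z]-s['tool_pos'])/.06
        t=Ro.from_euler('z',YAW+np.radians(a))*Ro.from_euler('x',np.pi)
        w=np.degrees((R.inv()*t).as_rotvec())/10
        print('d',np.round(d,3),'w',np.round(w,3))
E
python3 - <<'E'
from h import *
for p in [(491.6,62.8),(502.9,-72.9),(501.8,-194)]: print(w2r(np.array(p)/1000))
rows([(-.145,-.129,.2,0),(-.145,-.129,.054,0)])
E
```

```text
[-0.06866004  0.13408318]
[-0.06376493 -0.00199848]
[-0.0705683  -0.12291223]
t 0.1 riser [-0.3552 -0.5472] z 0.2515 F [0.33 0.18 0.17]
d [ 5.478 -5.552  0.87 ] w [-0.012  0.002  1.791]
d [ 5.478 -5.547  3.303] w [-0.012  0.002  1.791]
```

Call:
{"name": "send_rows", "arguments": {
  "steps": [
    {"dx": 2.7, "dy": -2.8, "dz": 0.4, "wz": 0.9, "grip": 0.57},
    {"dx": 5.48, "dy": -5.5, "dz": 0.87, "wz": 1.79, "grip": 0.57},
    {"dx": 5.48, "dy": -5.5, "dz": 0.87, "wz": 1.79, "grip": 0.57},
    {"dx": 5.48, "dy": -5.5, "dz": 0.87, "wz": 1.79, "grip": 0.57},
    {"dx": 5.48, "dy": -5.5, "dz": 0.87, "wz": 1.79, "grip": 0.57},
    {"dx": 5.48, "dy": -5.5, "dz": 0.87, "wz": 1.79, "grip": 0.57},
    {"dx": 5.48, "dy": -5.5, "dz": 0.87, "wz": 1.79, "grip": 0.57},
    {"dx": 5.48, "dy": -5.5, "dz": 0.87, "wz": 1.79, "grip": 0.57},
    {"dx": 5.48, "dy": -5.5, "dz": 0.87, "wz": 1.79, "grip": 0.57},
    {"dx": 5.48, "dy": -5.5, "dz": 0.87, "wz": 1.79, "grip": 0.57},
    {"dx": 5.48, "dy": -5.5, "dz": 0.87, "wz": 1.79, "grip": 0.57},
    {"dx": 5.48, "dy": -5.5, "dz": 0.87, "wz": 1.79, "grip": 0.57},
    {"dx": 5.48, "dy": -5.5, "dz": 0.87, "wz": 1.79, "grip": 0.57}
  ]
}}

```text
validation failed for argument at $.st...
```

```bash
python3 - <<'E'
from h import *
rows([(-.145,-.123,.1,0),(-.145,-.123,.054,0)])
E
```

```text
t 0.1 riser [-0.3552 -0.5472] z 0.2515 F [0.33 0.18 0.17]
d [ 5.508 -5.644  2.537] w [-0.012  0.002  1.791]
d [ 5.508 -5.642  3.304] w [-0.012  0.002  1.791]
```

Call:
{"name": "send_rows", "arguments": {
  "steps": [
    {"dx": 0.6, "dy": -0.6, "dz": 0.1, "wx": 0, "wy": 0, "wz": 0.3, "grip": 0.57},
    {"dx": 2.7, "dy": -2.8, "dz": 0.4, "wx": 0, "wy": 0, "wz": 0.9, "grip": 0.57}
  ]
}}

```text
time_s: 0.35
tool_pos: [0.283, -0.5276, 0.2396]
ee_rot: [-3.126, -0.31, 0.0]
wrist_force: [1.0, 0.0, 0.5]
grip_width: 0.0699
gripper_force: 0.0
```

```bash
python3 - <<'E'
from h import *
rows([(-.145,-.123,.2,0),(-.145,-.123,.054,0)])
E
```

```text
t 0.35 riser [-0.3049 -0.4458] z 0.2396 F [1.04 0.03 0.54]
d [ 3.441 -4.92   0.664] w [-0.004  0.     0.862]
d [ 3.441 -4.918  3.097] w [-0.004  0.     0.862]
```

Call:
{"name": "send_rows", "arguments": {
  "steps": [
    {"dx": 3.4, "dy": -4.9, "dz": 0.7, "wx": 0, "wy": 0, "wz": 0.9, "grip": 0.57},
    {"dx": 3.4, "dy": -4.9, "dz": 0.7, "wx": 0, "wy": 0, "wz": 0.9, "grip": 0.57},
    {"dx": 3.4, "dy": -4.9, "dz": 0.7, "wx": 0, "wy": 0, "wz": 0.9, "grip": 0.57},
    {"dx": 3.4, "dy": -4.9, "dz": 0.7, "wx": 0, "wy": 0, "wz": 0.9, "grip": 0.57},
    {"dx": 3.4, "dy": -4.9, "dz": 0.7, "wx": 0, "wy": 0, "wz": 0.9, "grip": 0.57},
    {"dx": 3.4, "dy": -4.9, "dz": 0.7, "wx": 0, "wy": 0, "wz": 0.9, "grip": 0.57},
    {"dx": 3.4, "dy": -4.9, "dz": 0.7, "wx": 0, "wy": 0, "wz": 0.9, "grip": 0.57},
    {"dx": 3.4, "dy": -4.9, "dz": 0.7, "wx": 0, "wy": 0, "wz": 0.9, "grip": 0.57}
  ]
}}

```text
time_s: 1.35
tool_pos: [0.4235, -0.1993, 0.1985]
ee_rot: [3.14, 0.073, -0.001]
wrist_force: [-0.3, -0.9, 0.2]
grip_width: 0.0502
gripper_force: 0.0
```

```bash
python3 - <<'E'
from h import *
rows([(-.145,-.123,.1,0),(-.145,-.123,.054,0)])
E
```

```text
t 1.35 riser [-0.149  -0.1245] z 0.1985 F [-0.33 -0.91  0.24]
d [ 0.068 -0.027  1.641] w [ 0.002  0.003 -0.003]
d [ 0.068 -0.027  2.408] w [ 0.002  0.003 -0.003]
```

Call:
{"name": "send_rows", "arguments": {
  "steps": [
    {"dx": 0.0, "dy": 0, "dz": 1.0, "wx": 0, "wy": 0, "wz": 0, "grip": 0.57},
    {"dx": 0.0, "dy": 0, "dz": 1.8, "wx": 0, "wy": 0, "wz": 0, "grip": 0.57},
    {"dx": 0.0, "dy": 0, "dz": 2.4, "wx": 0, "wy": 0, "wz": 0, "grip": 0.57},
    {"dx": 0.0, "dy": 0, "dz": 2.4, "wx": 0, "wy": 0, "wz": 0, "grip": 0.57},
    {"dx": 0.0, "dy": 0, "dz": 2.4, "wx": 0, "wy": 0, "wz": 0, "grip": 0.57},
    {"dx": 0.0, "dy": 0, "dz": 2.4, "wx": 0, "wy": 0, "wz": 0, "grip": 0.57}
  ]
}}

```text
time_s: 2.1
tool_pos: [0.4253, -0.2005, 0.0567]
ee_rot: [3.139, 0.07, 0.006]
wrist_force: [0.3, -0.8, -0.2]
grip_width: 0.0502
gripper_force: 0.0
```

Call:
{"name": "send_rows", "arguments": {
  "steps": [
    {"dx": 0.04, "dy": 0, "dz": 0, "wx": 0, "wy": 0, "wz": 0, "grip": 0.57},
    {"dx": 0.08, "dy": 0, "dz": 0, "wx": 0, "wy": 0, "wz": 0, "grip": 0.57},
    {"dx": 0.12, "dy": 0, "dz": 0, "wx": 0, "wy": 0, "wz": 0, "grip": 0.57},
    {"dx": 0.16, "dy": 0, "dz": 0, "wx": 0, "wy": 0, "wz": 0, "grip": 0.57}
  ]
}}

```text
time_s: 2.6
tool_pos: [0.4335, -0.1986, 0.0546]
ee_rot: [3.141, 0.072, 0.0]
wrist_force: [-0.2, -0.0, -0.4]
grip_width: 0.0503
gripper_force: 0.0
```

Call:
{"name": "send_rows", "arguments": {
  "steps": [
    {"dx": 0.04, "dy": 0, "dz": 0, "wx": 0, "wy": 0, "wz": 0, "grip": 0.57},
    {"dx": 0.08, "dy": 0, "dz": 0, "wx": 0, "wy": 0, "wz": 0, "grip": 0.57},
    {"dx": 0.12, "dy": 0, "dz": 0, "wx": 0, "wy": 0, "wz": 0, "grip": 0.57},
    {"dx": 0.16, "dy": 0, "dz": 0, "wx": 0, "wy": 0, "wz": 0, "grip": 0.57}
  ]
}}

```text
time_s: 3.1
tool_pos: [0.4419, -0.1984, 0.0544]
ee_rot: [-3.141, -0.072, 0.004]
wrist_force: [-4.6, -2.2, 4.2]
grip_width: 0.0502
gripper_force: 2.5
```

Call:
{"name": "send_rows", "arguments": {
  "steps": [
    {"dx": 0.04, "dy": 0, "dz": 0, "wx": 0, "wy": 0, "wz": 0, "grip": 0.57},
    {"dx": 0.08, "dy": 0, "dz": 0, "wx": 0, "wy": 0, "wz": 0, "grip": 0.57}
  ]
}}

```text
time_s: 3.35
tool_pos: [0.447, -0.1982, 0.0544]
ee_rot: [3.141, 0.071, -0.002]
wrist_force: [-3.5, -1.7, 2.4]
grip_width: 0.0502
gripper_force: 2.1
```

Call:
{"name": "send_rows", "arguments": {
  "steps": [
    {"dx": 0.04, "dy": 0, "dz": 0, "wx": 0, "wy": 0, "wz": 0, "grip": 0.57},
    {"dx": 0.08, "dy": 0, "dz": 0, "wx": 0, "wy": 0, "wz": 0, "grip": 0.57}
  ]
}}

```text
time_s: 3.6
tool_pos: [0.4524, -0.1978, 0.0544]
ee_rot: [-3.141, -0.072, 0.001]
wrist_force: [-3.6, -2.6, 1.5]
grip_width: 0.0502
gripper_force: 1.8
```

Call:
{"name": "send_rows", "arguments": {
  "steps": [
    {"dx": -0.5, "dy": 0, "dz": 0, "wx": 0, "wy": 0, "wz": 0, "grip": 0.57},
    {"dx": -0.5, "dy": 0, "dz": -0.3, "wx": 0, "wy": 0, "wz": 0, "grip": 0.57},
    {"dx": -0.5, "dy": -1.0, "dz": -0.3, "wx": 0, "wy": 0, "wz": 0, "grip": 0.57},
    {"dx": -0.5, "dy": -2.05, "dz": 0, "wx": 0, "wy": 0, "wz": 0, "grip": 0.57},
    {"dx": -0.5, "dy": -2.05, "dz": 0, "wx": 0, "wy": 0, "wz": 0, "grip": 0.57},
    {"dx": -0.5, "dy": -2.05, "dz": 0, "wx": 0, "wy": 0, "wz": 0, "grip": 0.57},
    {"dx": -0.46, "dy": -2.05, "dz": 0, "wx": 0, "wy": 0, "wz": 0, "grip": 0.57},
    {"dx": -0.42, "dy": -2.05, "dz": 0, "wx": 0, "wy": 0, "wz": 0, "grip": 0.57}
  ]
}}

```text
time_s: 4.6
tool_pos: [0.4226, -0.0773, 0.0551]
ee_rot: [3.14, 0.069, 0.002]
wrist_force: [-0.2, 0.5, 0.0]
grip_width: 0.0504
gripper_force: 0.0
```

Call:
{"name": "send_rows", "arguments": {
  "steps": [
    {"dx": 0.04, "dy": 0, "dz": 0, "wx": 0, "wy": 0, "wz": 0, "grip": 0.57},
    {"dx": 0.08, "dy": 0, "dz": 0, "wx": 0, "wy": 0, "wz": 0, "grip": 0.57},
    {"dx": 0.12, "dy": 0, "dz": 0, "wx": 0, "wy": 0, "wz": 0, "grip": 0.57},
    {"dx": 0.16, "dy": 0, "dz": 0, "wx": 0, "wy": 0, "wz": 0, "grip": 0.57}
  ]
}}

```text
time_s: 5.1
tool_pos: [0.4314, -0.0757, 0.0546]
ee_rot: [-3.141, -0.072, 0.0]
wrist_force: [-0.6, 0.7, -0.2]
grip_width: 0.0504
gripper_force: 0.0
```

Call:
{"name": "send_rows", "arguments": {
  "steps": [
    {"dx": 0.04, "dy": 0, "dz": 0, "wx": 0, "wy": 0, "wz": 0, "grip": 0.57},
    {"dx": 0.08, "dy": 0, "dz": 0, "wx": 0, "wy": 0, "wz": 0, "grip": 0.57},
    {"dx": 0.12, "dy": 0, "dz": 0, "wx": 0, "wy": 0, "wz": 0, "grip": 0.57}
  ]
}}

```text
time_s: 5.48
tool_pos: [0.4386, -0.0752, 0.0546]
ee_rot: [-3.141, -0.072, 0.0]
wrist_force: [-0.0, 0.2, 1.1]
grip_width: 0.0499
gripper_force: 0.0
```

Call:
{"name": "send_rows", "arguments": {
  "steps": [
    {"dx": 0.04, "dy": 0, "dz": 0, "wx": 0, "wy": 0, "wz": 0, "grip": 0.57},
    {"dx": 0.08, "dy": 0, "dz": 0, "wx": 0, "wy": 0, "wz": 0, "grip": 0.57}
  ]
}}

```text
time_s: 5.72
tool_pos: [0.4431, -0.075, 0.0545]
ee_rot: [-3.141, -0.072, 0.001]
wrist_force: [-1.2, -0.8, -0.5]
grip_width: 0.0503
gripper_force: 0.4
```

Call:
{"name": "send_rows", "arguments": {
  "steps": [
    {"dx": 0.04, "dy": 0, "dz": 0, "wx": 0, "wy": 0, "wz": 0, "grip": 0.57},
    {"dx": 0.08, "dy": 0, "dz": 0, "wx": 0, "wy": 0, "wz": 0, "grip": 0.57}
  ]
}}

```text
time_s: 5.98
tool_pos: [0.4481, -0.0748, 0.0545]
ee_rot: [-3.141, -0.072, 0.0]
wrist_force: [-1.4, 0.0, -0.6]
grip_width: 0.0505
gripper_force: 0.3
```

Call:
{"name": "send_rows", "arguments": {
  "steps": [
    {"dx": -0.5, "dy": 0, "dz": 0, "wx": 0, "wy": 0, "wz": 0, "grip": 0.57},
    {"dx": -0.5, "dy": 0, "dz": -0.3, "wx": 0, "wy": 0, "wz": 0, "grip": 0.57},
    {"dx": -0.5, "dy": -1.0, "dz": -0.3, "wx": 0, "wy": 0, "wz": 0, "grip": 0.57},
    {"dx": -0.5, "dy": -2.0, "dz": -0.1, "wx": 0, "wy": 0, "wz": 0, "grip": 0.57},
    {"dx": -0.5, "dy": -2.27, "dz": 0, "wx": 0, "wy": 0, "wz": 0, "grip": 0.57},
    {"dx": -0.5, "dy": -2.27, "dz": 0, "wx": 0, "wy": 0, "wz": 0, "grip": 0.57},
    {"dx": -0.46, "dy": -2.27, "dz": 0, "wx": 0, "wy": 0, "wz": 0, "grip": 0.57},
    {"dx": -0.42, "dy": -2.27, "dz": 0, "wx": 0, "wy": 0, "wz": 0, "grip": 0.57}
  ]
}}

```text
time_s: 6.98
tool_pos: [0.4174, 0.0592, 0.0549]
ee_rot: [3.141, 0.069, 0.001]
wrist_force: [0.1, 1.4, -0.3]
grip_width: 0.0503
gripper_force: 0.0
```

Call:
{"name": "send_rows", "arguments": {
  "steps": [
    {"dx": 0.04, "dy": 0, "dz": 0, "wx": 0, "wy": 0, "wz": 0, "grip": 0.57},
    {"dx": 0.08, "dy": 0, "dz": 0, "wx": 0, "wy": 0, "wz": 0, "grip": 0.57},
    {"dx": 0.12, "dy": 0, "dz": 0, "wx": 0, "wy": 0, "wz": 0, "grip": 0.57},
    {"dx": 0.16, "dy": 0, "dz": 0, "wx": 0, "wy": 0, "wz": 0, "grip": 0.57}
  ]
}}

```text
time_s: 7.48
tool_pos: [0.4264, 0.0604, 0.0546]
ee_rot: [3.141, 0.072, -0.0]
wrist_force: [0.8, 0.2, -0.4]
grip_width: 0.0502
gripper_force: 0.0
```

Call:
{"name": "send_rows", "arguments": {
  "steps": [
    {"dx": 0.04, "dy": 0, "dz": 0, "wx": 0, "wy": 0, "wz": 0, "grip": 0.57},
    {"dx": 0.08, "dy": 0, "dz": 0, "wx": 0, "wy": 0, "wz": 0, "grip": 0.57}
  ]
}}

```text
time_s: 7.72
tool_pos: [0.4311, 0.0607, 0.0546]
ee_rot: [3.141, 0.072, -0.0]
wrist_force: [-0.5, 0.1, -0.1]
grip_width: 0.0503
gripper_force: 0.0
```

Call:
{"name": "send_rows", "arguments": {
  "steps": [
    {"dx": 0.04, "dy": 0, "dz": 0, "wx": 0, "wy": 0, "wz": 0, "grip": 0.57},
    {"dx": 0.08, "dy": 0, "dz": 0, "wx": 0, "wy": 0, "wz": 0, "grip": 0.57}
  ]
}}

```text
time_s: 7.98
tool_pos: [0.4357, 0.061, 0.0545]
ee_rot: [-3.141, -0.072, 0.001]
wrist_force: [-0.4, 1.6, 0.3]
grip_width: 0.0501
gripper_force: 0.5
```

Call:
{"name": "send_rows", "arguments": {
  "steps": [
    {"dx": 0.04, "dy": 0, "dz": 0, "wx": 0, "wy": 0, "wz": 0, "grip": 0.57},
    {"dx": 0.08, "dy": 0, "dz": 0, "wx": 0, "wy": 0, "wz": 0, "grip": 0.57}
  ]
}}

```text
time_s: 8.22
tool_pos: [0.4406, 0.0611, 0.0545]
ee_rot: [3.141, 0.072, -0.0]
wrist_force: [-0.4, -1.1, -0.0]
grip_width: 0.0501
gripper_force: 0.3
```

```bash
python3 - <<'E'
from h import *
rows([(-.15,-.125,.054,0)])
for n in ["scene","side"]:
    p,d=optics.camera(n); W=cloud(n,d); Z=W[...,2]
    m=(Z>.073)&(Z<.088)&(W[...,0]>.42)&(W[...,0]<.6)&(W[...,1]>-.28)&(W[...,1]<.14)
    k,L=cv2.connectedComponents(cv2.erode(m.astype(np.uint8),np.ones((3,3))))
    for i in range(1,k):
        q=W[L==i]
        if len(q)<100: continue
        r=cv2.minAreaRect(q[:,:2].astype(np.float32)*1000)
        print(n,len(q),np.round(w2r(np.array(r[0])/1000),4),np.round(r[1],1),round(r[2],1))
E
```

```text
t 8.225 riser [-0.1197  0.1348] z 0.0545 F [-0.4  -1.05 -0.05]
d [-0.499  4.331  0.008] w [ 0.     0.002 -0.008]
scene 505 [-0.0611 -0.1142] [87.3 84.8] 2.1
scene 637 [-0.058 -0.   ] [87.6 87. ] 4.8
scene 847 [-0.0701  0.1373] [103.9  86. ] 2.9
side 562 [-0.0547  0.1301] [68.2 89.6] 2.8
side 973 [-0.0594 -0.0083] [84.3 89.9] 5.2
side 1288 [-0.0619 -0.1219] [85.3 90.3] 0.9
```

Call:
{"name": "send_rows", "arguments": {
  "steps": [
    {"dx": -0.5, "dy": 0, "dz": 0, "wx": 0, "wy": 0, "wz": 0, "grip": 0.57},
    {"dx": -0.5, "dy": 1.0, "dz": 0, "wx": 0, "wy": 0, "wz": 0, "grip": 0.57},
    {"dx": -0.5, "dy": 2.0, "dz": 0, "wx": 0, "wy": 0, "wz": 0, "grip": 0.57},
    {"dx": -0.5, "dy": 3.0, "dz": 0, "wx": 0, "wy": 0, "wz": 0, "grip": 0.57},
    {"dx": -0.5, "dy": 3.8, "dz": 0, "wx": 0, "wy": 0, "wz": 0, "grip": 0.57},
    {"dx": -0.5, "dy": 4.22, "dz": 0, "wx": 0, "wy": 0, "wz": 0, "grip": 0.57},
    {"dx": -0.5, "dy": 4.22, "dz": 0, "wx": 0, "wy": 0, "wz": 0, "grip": 0.57},
    {"dx": -0.4, "dy": 4.22, "dz": 0, "wx": 0, "wy": 0, "wz": 0, "grip": 0.57},
    {"dx": -0.2, "dy": 4.22, "dz": 0, "wx": 0, "wy": 0, "wz": 0, "grip": 0.57}
  ]
}}

```text
time_s: 9.45
tool_pos: [0.4403, -0.1912, 0.0544]
ee_rot: [-3.14, -0.073, 0.001]
wrist_force: [-0.3, -0.5, 0.2]
grip_width: 0.0503
gripper_force: 0.0
```

```bash
python3 - <<'E'
from h import *
rows([(.0125,-.118,.054,0)])
E
```

```text
t 9.45 riser [-0.1319 -0.1172] z 0.0544 F [-0.3  -0.46  0.2 ]
d [2.406 0.012 0.005] w [-0.003  0.003 -0.004]
```

Call:
{"name": "send_rows", "arguments": {
  "steps": [
    {"dx": 0.1, "dy": 0, "dz": 0, "wx": 0, "wy": 0, "wz": 0, "grip": 0.57},
    {"dx": 0.2, "dy": 0, "dz": 0, "wx": 0, "wy": 0, "wz": 0, "grip": 0.57},
    {"dx": 0.3, "dy": 0, "dz": 0, "wx": 0, "wy": 0, "wz": 0, "grip": 0.57},
    {"dx": 0.4, "dy": 0, "dz": 0, "wx": 0, "wy": 0, "wz": 0, "grip": 0.57},
    {"dx": 0.52, "dy": 0, "dz": 0, "wx": 0, "wy": 0, "wz": 0, "grip": 0.57},
    {"dx": 0.64, "dy": 0, "dz": 0, "wx": 0, "wy": 0, "wz": 0, "grip": 0.57},
    {"dx": 0.76, "dy": 0, "dz": 0, "wx": 0, "wy": 0, "wz": 0, "grip": 0.57},
    {"dx": 0.88, "dy": 0, "dz": 0, "wx": 0, "wy": 0, "wz": 0, "grip": 0.57},
    {"dx": 1.0, "dy": 0, "dz": 0, "wx": 0, "wy": 0, "wz": 0, "grip": 0.57},
    {"dx": 1.12, "dy": 0, "dz": 0, "wx": 0, "wy": 0, "wz": 0, "grip": 0.57},
    {"dx": 1.24, "dy": 0, "dz": 0, "wx": 0, "wy": 0, "wz": 0, "grip": 0.57},
    {"dx": 1.36, "dy": 0, "dz": 0, "wx": 0, "wy": 0, "wz": 0, "grip": 0.57},
    {"dx": 1.48, "dy": 0, "dz": 0, "wx": 0, "wy": 0, "wz": 0, "grip": 0.57},
    {"dx": 1.6, "dy": 0, "dz": 0, "wx": 0, "wy": 0, "wz": 0, "grip": 0.57},
    {"dx": 1.72, "dy": 0, "dz": 0, "wx": 0, "wy": 0, "wz": 0, "grip": 0.57},
    {"dx": 1.84, "dy": 0, "dz": 0, "wx": 0, "wy": 0, "wz": 0, "grip": 0.57},
    {"dx": 1.96, "dy": 0, "dz": 0, "wx": 0, "wy": 0, "wz": 0, "grip": 0.57},
    {"dx": 2.06, "dy": 0, "dz": 0, "wx": 0, "wy": 0, "wz": 0, "grip": 0.57},
    {"dx": 2.14, "dy": 0, "dz": 0, "wx": 0, "wy": 0, "wz": 0, "grip": 0.57},
    {"dx": 2.2, "dy": 0, "dz": 0, "wx": 0, "wy": 0, "wz": 0, "grip": 0.57}
  ]
}}

```text
time_s: 11.95
tool_pos: [0.5704, -0.1859, 0.0541]
ee_rot: [-3.14, -0.072, 0.007]
wrist_force: [-6.9, -0.6, 4.0]
grip_width: 0.0503
gripper_force: 3.2
```

```bash
cat >> h.py <<'E'
def tins():
  for n in ["scene","side"]:
    p,d=optics.camera(n); W=cloud(n,d); Z=W[...,2]
    m=(Z>.064)&(Z<.088)&(W[...,0]>.42)&(W[...,0]<.72)&(W[...,1]>-.28)&(W[...,1]<.14)
    k,L=cv2.connectedComponents(cv2.erode(m.astype(np.uint8),np.ones((3,3))))
    for i in range(1,k):
        q=W[L==i]
        if len(q)<100: continue
        r=cv2.minAreaRect(q[:,:2].astype(np.float32)*1000)
        A=np.c_[q[:,:2]-q[:,:2].mean(0),np.ones(len(q))]; s=np.linalg.lstsq(A,q[:,2],rcond=None)[0]
        print(n,len(q),np.round(w2r(np.array(r[0])/1000),4),np.round(r[1],1),round(r[2],1),'z',np.median(q[:,2]).round(4),'slope',s[:2].round(3))
E
python3 - <<'E'
from h import *
rows([(.0125,-.118,.054,0)]); tins()
E
```

```text
t 11.95 riser [-0.0017 -0.1181] z 0.0541 F [-6.89 -0.63  4.04]
d [ 0.236 -0.002  0.001] w [-0.006  0.025 -0.006]
scene 855 [ 0.048 -0.114] [105.3  88. ] 2.1 z 0.0787 slope [-0.02  -0.028]
scene 773 [-0.0578 -0.001 ] [89.2 88.9] 5.9 z 0.0787 slope [-0.034 -0.025]
scene 931 [-0.0614  0.1375] [89.3 87.3] 2.8 z 0.079 slope [-0.033 -0.02 ]
side 502 [-0.0669  0.1295] [77.8 91. ] 5.8 z 0.0802 slope [-0.027  0.042]
side 867 [-0.0674 -0.0086] [70.2 88.9] 4.2 z 0.0804 slope [0.006 0.027]
side 820 [ 0.0667 -0.1218] [63.8 89.3] 3.4 z 0.0809 slope [-0.     0.024]
```

Call:
{"name": "send_rows", "arguments": {
  "steps": [
    {"dx": 0.08, "dy": 0, "dz": 0, "wx": 0, "wy": 0, "wz": 0, "grip": 0.57},
    {"dx": 0.16, "dy": 0, "dz": 0, "wx": 0, "wy": 0, "wz": 0, "grip": 0.57},
    {"dx": 0.2, "dy": 0, "dz": 0, "wx": 0, "wy": 0, "wz": 0, "grip": 0.57},
    {"dx": 0.22, "dy": 0, "dz": 0, "wx": 0, "wy": 0, "wz": 0, "grip": 0.57},
    {"dx": 0.22, "dy": 0, "dz": 0, "wx": 0, "wy": 0, "wz": 0, "grip": 0.57},
    {"dx": 0.0, "dy": 0, "dz": 0, "wx": 0, "wy": 0, "wz": 0, "grip": 0.57},
    {"dx": -0.4, "dy": 0, "dz": -0.4, "wx": 0, "wy": 0, "wz": 0, "grip": 0.57},
    {"dx": -0.4, "dy": 0, "dz": -1.2, "wx": 0, "wy": 0, "wz": 0, "grip": 0.57},
    {"dx": -0.4, "dy": 0, "dz": -2, "wx": 0, "wy": 0, "wz": 0, "grip": 0.57},
    {"dx": -0.4, "dy": 0, "dz": -2, "wx": 0, "wy": 0, "wz": 0, "grip": 0.57}
  ]
}}

```text
time_s: 13.3
tool_pos: [0.5517, -0.189, 0.1807]
ee_rot: [3.136, 0.071, 0.019]
wrist_force: [0.7, -0.7, 0.7]
grip_width: 0.0507
gripper_force: 0.0
```

```bash
python3 - <<'E'
from h import *
tins(); rows([(.071,-.21,.18,90),(.071,-.21,.054,90)]); print(env.get_state()['joint_positions'])
E
```

```text
scene 776 [-0.0579  0.0005] [88.8 89.3] 4.4 z 0.0787 slope [-0.029 -0.024]
scene 807 [ 0.0711 -0.1148] [88.6 89.5] 1.8 z 0.0787 slope [-0.024 -0.034]
scene 961 [-0.0606  0.1368] [88.  90.3] 3.7 z 0.0789 slope [-0.033 -0.02 ]
side 428 [-0.0821  0.1297] [47.5 89.8] 5.3 z 0.0803 slope [0.001 0.038]
side 639 [-0.0732 -0.0098] [57.4 89.7] 5.0 z 0.0805 slope [0.001 0.028]
side 1214 [ 0.0684 -0.1222] [86.9 89.7] 2.7 z 0.0808 slope [-0.008  0.03 ]
t 13.4 riser [-0.0236 -0.1188] z 0.1756 F [-0.13  0.04 -0.64]
d [ 1.58   1.517 -0.066] w [ 1.80e-02 -8.00e-03 -9.01e+00]
d [1.573 1.515 2.034] w [ 1.80e-02 -8.00e-03 -9.01e+00]
[-3.72803030e-01  1.43946559e-01  1.89471969e+00  2.32253558e-04
  1.09975877e+00  1.15246000e+00]
```

Call:
{"name": "send_rows", "arguments": {
  "steps": [
    {"dx": 0.5, "dy": 0.4, "dz": 0, "wx": 0, "wy": 0, "wz": -1, "grip": 0.57},
    {"dx": 1, "dy": 0.8, "dz": 0, "wx": 0, "wy": 0, "wz": -2, "grip": 0.57},
    {"dx": 1.58, "dy": 1.35, "dz": 0, "wx": 0, "wy": 0, "wz": -3, "grip": 0.57},
    {"dx": 1.58, "dy": 1.35, "dz": 0, "wx": 0, "wy": 0, "wz": -4, "grip": 0.57},
    {"dx": 1.58, "dy": 1.35, "dz": 0, "wx": 0, "wy": 0, "wz": -5, "grip": 0.57},
    {"dx": 1.58, "dy": 1.35, "dz": 0, "wx": 0, "wy": 0, "wz": -6, "grip": 0.57},
    {"dx": 1.58, "dy": 1.35, "dz": 0, "wx": 0, "wy": 0, "wz": -7, "grip": 0.57},
    {"dx": 1.58, "dy": 1.35, "dz": 0, "wx": 0, "wy": 0, "wz": -8, "grip": 0.57},
    {"dx": 1.58, "dy": 1.35, "dz": 0, "wx": 0, "wy": 0, "wz": -9, "grip": 0.57},
    {"dx": 1.58, "dy": 1.35, "dz": 0, "wx": 0, "wy": 0, "wz": -9, "grip": 0.57},
    {"dx": 1.58, "dy": 1.35, "dz": 0, "wx": 0, "wy": 0, "wz": -9, "grip": 0.57}
  ]
}}

```text
time_s: 14.78
tool_pos: [0.6458, -0.2637, 0.1731]
ee_rot: [-2.172, -2.267, 0.001]
wrist_force: [0.9, -0.2, -0.0]
grip_width: 0.0503
gripper_force: 0.0
```

```bash
python3 - <<'E'
from h import *
rows([(.071,-.20,.18,90),(.071,-.20,.053,90)])
E
```

```text
t 14.775 riser [ 0.07   -0.1994] z 0.1731 F [ 0.87 -0.18 -0.01]
d [-0.011  0.017 -0.115] w [-0.011 -0.006 -0.025]
d [-0.013  0.021  2.001] w [-0.011 -0.006 -0.025]
```

Call:
{"name": "send_rows", "arguments": {
  "steps": [
    {"dx": 0, "dy": 0.02, "dz": 0.9, "wx": 0, "wy": 0, "wz": 0, "grip": 0.57},
    {"dx": 0, "dy": 0.02, "dz": 1.6, "wx": 0, "wy": 0, "wz": 0, "grip": 0.57},
    {"dx": 0, "dy": 0.02, "dz": 2.0, "wx": 0, "wy": 0, "wz": 0, "grip": 0.57},
    {"dx": 0, "dy": 0.02, "dz": 2.0, "wx": 0, "wy": 0, "wz": 0, "grip": 0.57},
    {"dx": 0, "dy": 0.02, "dz": 2.0, "wx": 0, "wy": 0, "wz": 0, "grip": 0.57}
  ]
}}

```text
time_s: 15.4
tool_pos: [0.6484, -0.2643, 0.0556]
ee_rot: [2.17, 2.27, 0.001]
wrist_force: [0.3, 0.4, 0.7]
grip_width: 0.05
gripper_force: 0.0
```

```bash
python3 - <<'E'
from h import *
rows([(.071,-.0585,.053,90)])
E
```

```text
t 15.4 riser [ 0.0726 -0.2   ] z 0.0556 F [0.33 0.35 0.67]
d [ 2.359 -0.032  0.042] w [ 0.008  0.004 -0.013]
```

Call:
{"name": "send_rows", "arguments": {
  "steps": [
    {"dx": 0.15, "dy": 0, "dz": 0, "wx": 0, "wy": 0, "wz": 0, "grip": 0.57},
    {"dx": 0.27, "dy": 0, "dz": 0, "wx": 0, "wy": 0, "wz": 0, "grip": 0.57},
    {"dx": 0.35, "dy": 0, "dz": 0, "wx": 0, "wy": 0, "wz": 0, "grip": 0.57},
    {"dx": 0.43, "dy": 0, "dz": 0, "wx": 0, "wy": 0, "wz": 0, "grip": 0.57},
    {"dx": 0.52, "dy": 0, "dz": 0, "wx": 0, "wy": 0, "wz": 0, "grip": 0.57},
    {"dx": 0.62, "dy": 0, "dz": 0, "wx": 0, "wy": 0, "wz": 0, "grip": 0.57},
    {"dx": 0.72, "dy": 0, "dz": 0, "wx": 0, "wy": 0, "wz": 0, "grip": 0.57},
    {"dx": 0.82, "dy": 0, "dz": 0, "wx": 0, "wy": 0, "wz": 0, "grip": 0.57},
    {"dx": 0.92, "dy": 0, "dz": 0, "wx": 0, "wy": 0, "wz": 0, "grip": 0.57},
    {"dx": 1.02, "dy": 0, "dz": 0, "wx": 0, "wy": 0, "wz": 0, "grip": 0.57},
    {"dx": 1.12, "dy": 0, "dz": 0, "wx": 0, "wy": 0, "wz": 0, "grip": 0.57},
    {"dx": 1.22, "dy": 0, "dz": 0, "wx": 0, "wy": 0, "wz": 0, "grip": 0.57},
    {"dx": 1.32, "dy": 0, "dz": 0, "wx": 0, "wy": 0, "wz": 0, "grip": 0.57},
    {"dx": 1.42, "dy": 0, "dz": 0, "wx": 0, "wy": 0, "wz": 0, "grip": 0.57},
    {"dx": 1.52, "dy": 0, "dz": 0, "wx": 0, "wy": 0, "wz": 0, "grip": 0.57},
    {"dx": 1.6, "dy": 0, "dz": 0, "wx": 0, "wy": 0, "wz": 0, "grip": 0.57}
  ]
}}

```text
time_s: 17.4
tool_pos: [0.6437, -0.1684, 0.0552]
ee_rot: [2.169, 2.271, -0.0]
wrist_force: [-0.6, -6.1, 2.5]
grip_width: 0.0499
gripper_force: 2.7
```

```bash
python3 - <<'E'
from h import *
rows([(.071,-.0585,.053,90)]);tins()
E
```

```text
t 17.4 riser [ 0.0724 -0.104 ] z 0.0552 F [-0.57 -6.06  2.49]
d [ 0.758 -0.024  0.036] w [ 0.006  0.007 -0.008]
scene 761 [-0.0588 -0.0004] [89.8 88. ] 5.2 z 0.0786 slope [-0.029 -0.023]
scene 989 [ 0.0708 -0.0527] [ 89.4 108.1] 2.9 z 0.0787 slope [-0.016 -0.027]
scene 938 [-0.0602  0.1376] [87.6 87.6] 2.8 z 0.0789 slope [-0.033 -0.019]
side 780 [-0.0627  0.1302] [84.1 91.2] 3.0 z 0.0803 slope [-0.     0.032]
side 1026 [-0.0599 -0.0083] [84.9 89.7] 4.4 z 0.0805 slope [0.001 0.031]
```

Call:
{"name": "send_rows", "arguments": {
  "steps": [
    {"dx": 0.08, "dy": 0, "dz": 0, "wx": 0, "wy": 0, "wz": 0, "grip": 0.57},
    {"dx": 0.16, "dy": 0, "dz": 0, "wx": 0, "wy": 0, "wz": 0, "grip": 0.57},
    {"dx": 0.24, "dy": 0, "dz": 0, "wx": 0, "wy": 0, "wz": 0, "grip": 0.57},
    {"dx": 0.32, "dy": 0, "dz": 0, "wx": 0, "wy": 0, "wz": 0, "grip": 0.57},
    {"dx": 0.4, "dy": 0, "dz": 0, "wx": 0, "wy": 0, "wz": 0, "grip": 0.57},
    {"dx": 0.48, "dy": 0, "dz": 0, "wx": 0, "wy": 0, "wz": 0, "grip": 0.57},
    {"dx": 0.56, "dy": 0, "dz": 0, "wx": 0, "wy": 0, "wz": 0, "grip": 0.57},
    {"dx": 0.64, "dy": 0, "dz": 0, "wx": 0, "wy": 0, "wz": 0, "grip": 0.57},
    {"dx": 0.7, "dy": 0, "dz": 0, "wx": 0, "wy": 0, "wz": 0, "grip": 0.57},
    {"dx": 0.74, "dy": 0, "dz": 0, "wx": 0, "wy": 0, "wz": 0, "grip": 0.57},
    {"dx": 0.76, "dy": 0, "dz": 0, "wx": 0, "wy": 0, "wz": 0, "grip": 0.57},
    {"dx": 0.76, "dy": 0, "dz": 0, "wx": 0, "wy": 0, "wz": 0, "grip": 0.57}
  ]
}}

```text
time_s: 19.0
tool_pos: [0.6409, -0.1221, 0.0543]
ee_rot: [-2.17, -2.271, 0.0]
wrist_force: [0.6, -3.9, 0.4]
grip_width: 0.0501
gripper_force: 1.3
```

Call:
{"name": "send_rows", "arguments": {
  "steps": [
    {"dx": -0.15, "dy": 0, "dz": 0, "wx": 0, "wy": 0, "wz": 0, "grip": 0.57},
    {"dx": -0.5, "dy": 0, "dz": -0.1, "wx": 0, "wy": 0, "wz": 0, "grip": 0.57},
    {"dx": -1.0, "dy": 0, "dz": -0.8, "wx": 0, "wy": 0, "wz": 0, "grip": 0.57},
    {"dx": -1.0, "dy": 0, "dz": -1.8, "wx": 0, "wy": 0, "wz": 0, "grip": 0.57},
    {"dx": -1.0, "dy": 0, "dz": -2.6, "wx": 0, "wy": 0, "wz": 0, "grip": 0.57},
    {"dx": -1.0, "dy": 0, "dz": -3, "wx": 0, "wy": 0, "wz": 0, "grip": 0.57},
    {"dx": -1.0, "dy": 0, "dz": -3, "wx": 0, "wy": 0, "wz": 0, "grip": 0.57}
  ]
}}

```text
time_s: 19.88
tool_pos: [0.6455, -0.1841, 0.2383]
ee_rot: [2.167, 2.266, 0.005]
wrist_force: [0.5, -0.4, 0.2]
grip_width: 0.05
gripper_force: 0.0
```

```bash
python3 - <<'E'
from h import *
rows([]);tins()
p,d=optics.camera("side"); cv2.imwrite("pics/s1.png",cv2.resize(p[100:400,180:480,::-1],None,fx=2,fy=2))
E
```

```text
t 19.875 riser [ 0.0735 -0.1198] z 0.2383 F [ 0.46 -0.37  0.18]
scene 790 [-0.0586  0.    ] [88.9 88. ] 5.0 z 0.0787 slope [-0.033 -0.025]
scene 937 [-0.0614  0.1374] [88.7 87.8] 3.1 z 0.0789 slope [-0.031 -0.02 ]
scene 818 [0.071  0.0029] [87.7 88.2] 1.9 z 0.071 slope [-0.003 -0.002]
side 811 [-0.0626  0.1296] [84.4 90.4] 3.1 z 0.0805 slope [0.001 0.036]
side 770 [ 0.0693 -0.0048] [85.2 88. ] 2.4 z 0.0727 slope [0.003 0.007]
side 1054 [-0.0597 -0.0086] [84.8 88.8] 5.2 z 0.0804 slope [-0.002  0.027]
```

View pics/s1.png

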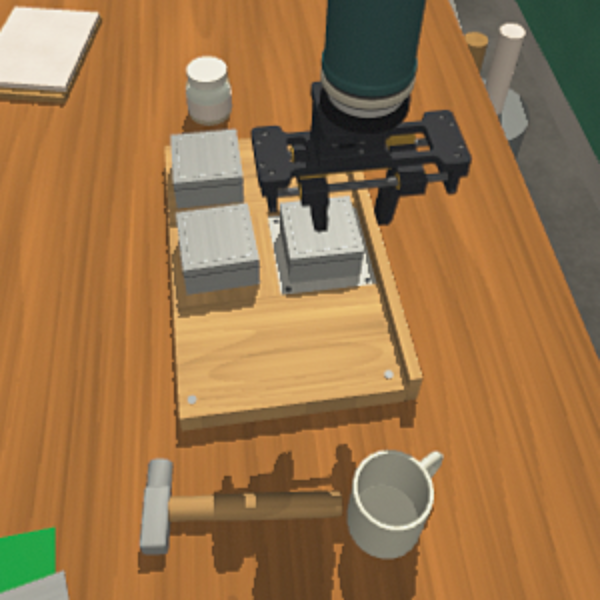

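The heavy tin is at about (320,240) in the crop, centred on the plate, level and 8 mm lower than the others. The two empty tins are at the front of the riser at (205,165) and (218,245), and the jar, mug and hammer look undisturbed. The gripper is clear of everything.

```bash
python3 -c "
from plant import env
print(env.finish_job())"
```

```text
the job is handed in; nothing more can be done
None
```

The job is handed in: the right-hand tin felt heavy and now sits level on the plate, about 8 mm down at its stop, with the two empty tins moved only about 10 mm or less and the jar, mug and hammer untouched.

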